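# Lift a dyed coat toggle with the tongs

### The arm

A 6-joint arm with a two-finger parallel gripper is mounted at the origin on the work surface. World frame = base frame: x ahead of the robot, y to its left, z up, the work surface at z = 0. Lengths are in m, angles in degrees, forces in N, time in s.
With the tool pointing down it reaches from about 0.325 to 0.85 m from the base axis. Payload 15.5 kg.
Tool frame: the origin (TCP) lies at the very end of the fingers, on their centre line; the grasp point (between the pads) lies arm.grip_depth behind it (arm.grip_depth is the distance from the TCP to the grasp point, in m); z points along the fingers, y is the line along which they close (so a half turn about z gives the same grasp; the last joint's range is limited). The gripper opens to 91 mm and grips with 3 to 60 N. Pads are 32 mm wide; open, the fingers measure 118 mm over their backs; the gripper's body (76 mm by 178 mm) begins 60 mm behind the grasp point.
Start: joints at [67.294, 28.281, 77.091, -0, 74.628, -5.472], TCP at [0.185, 0.597, 0.214] pointing down, gripper open.
Joint ranges: [-166.48, 166.48], [-47.26, 123.95], [12.59, 153.08], [-70.14, 250.14], [6.76, 159.57], [-176.63, 176.63]. Speed limits (degrees/s): [108.29, 108.29, 147.25, 172.46, 172.46, 172.46].

### API

Orientations are given as a 3x3 rotation matrix whose columns are the frame's x, y, z axes.
In Python, from rig import arm gives the robot as it stands. Calls block until the motion is done:
- arm.move_to(position, orientation): joint-space move of the TCP to a pose.
- arm.move_l(position, orientation=None, feed=0.15): straight line of the TCP; orientation=None keeps the orientation; feed is the mean speed in m/s.
- arm.move_joints(angles): joint-space move.
- arm.grip(opening): finger opening in m; the grip force is fixed at half the most; returns when the fingers have stopped.
- arm.sleep(seconds).
- arm.solve_ik(position, orientation): joint angles nearest the present ones, or None.
- arm.snapshot(name): name is "side" or "top"; returns the picture (480x640x3 uint8, red, green, blue); there is no depth.
- arm.get_calibration(name): a dict with "intrinsics" (3x3 intrinsics, pixels), "cam_to_world" (4x4, takes a point from camera to world coordinates). Camera axes: x right, y down, z forward; pixel columns grow to the right and rows downward; lengths in m; the calibration is good to about 2 mm. A picture is of the moment at which its call begins. get_calibration takes no time and is no camera call.
A pose or a line that the arm cannot do raises arm.Unreachable and nothing moves.
- arm.sign_off(): hands the job in; it is judged then, once.
Readings, each from a call of its own:
- arm.current_t(): time.
- arm.current_joint_positions(): joint angles.
- arm.current_dq(): joint speeds.
- arm.current_tau(): joint torques, N m.
- arm.current_ee_pos(): TCP position.
- arm.current_tool_rot(): TCP orientation.
- arm.current_force(): force on the tool from outside, world axes, zero at the start.
- arm.current_torque(): the same for the moment, N m.
- arm.current_width(): finger opening in m.
- arm.current_grasp_force(): force on a finger pad.
Only numpy, scipy, OpenCV 4.12 (cv2) and the standard library are available. Lean on these libraries where they do the work, as an engineer would, in place of code of your own. Each camera call takes 0.05 s, during which the arm holds its last target. There are 200 camera calls.

### The job

The freshly dyed toggles on the drying rack still stain, so take up the tongs and use them to grip the long toggle across its middle while it lies on the rack, then lift it level, about ten centimetres straight clear of its saddles, to be looked over. Finish while holding it up there in the tongs; never touch a toggle with the gripper itself, do not drop the long one, and leave the two short toggles, the thread spool and the dye jar where they are.

Things in the scene. Friction and masses are not known exactly. Their poses are not given: they have to be found in the camera images.
- tongs: Steel spring tongs with black rubber jaw pads, 205 mm long, 70 g, lying on the bench on the edges of their strips, arms fully open. Origin: centre line between the hand grips, at their lower edge (on the bench). x points along the tongs to the jaws, z up; the arms swing level, across y. Hinge head and hanging loop at x -77 to -117 mm. They balance near x = 0: grip both arms there, along y.
- tongs_jaws (a point): Midway between the jaw pads at mid height: 80 mm ahead (x) of the tongs' origin and 12 mm above it, same axes. The pads are 26 mm long (along x), 16 mm high, 61 mm apart when fully open; the jaws' outsides stand about 8 mm outside the pads' faces.
- tongs_left: Left arm (+y) with its pad; origin at its hinge pin, 85 mm behind the tongs' origin. From x -47 to +43 mm of the tongs it is a straight strip 24 mm high (z 0 to 24). Width over both arms at the tongs' origin: 59 mm fully open, 50 mm half closed (pads 44 mm apart), 39 mm closed on a 22 mm toggle (arms then parallel).
- tongs_right: Right arm (-y), the mirror of the left. Springs push the arms open: at the hand grips about 3.3 N a side starts to close them, 5 N holds them half closed (enough to carry the tongs, moved smoothly), 7.2 N brings the pads to 22 mm apart; what is squeezed beyond that presses on the toggle, about half of it at the pads.
- long_toggle: The long dark wooden coat toggle: round-ended rod 68 mm long, 22 mm across, two small cord holes near its middle, 18 g. Origin at its centre, x along its length (either way round). It lies level along the rack's x in one of its three places, centre 62 mm above the bench.
- short_toggle_a: A short toggle, same wood and 22 mm across but 46 mm long, in another place on the rack. Origin at its centre, x along its length.
- short_toggle_b: The other short toggle, like the first.
- rack: Plywood drying rack, fixed: board 100 (x) by 200 (y) by 12 mm with two comb slats at x = -17 and +17 mm, three places 65 mm apart along y. A toggle lies along x on two prongs with shallow saddles, 6 mm thick and under 18 mm wide (narrower than it); beside and between the prongs it is open down to 24 mm above the bench. Origin: centre of the underside.
- spool: Wooden spool with blue thread, 35 mm across, 44 mm tall, standing loose. Origin: centre of its underside.
- dye_jar: Amber glass jar with a black cap, 52 mm across, 80 mm tall, standing loose. Origin: centre of its underside.
Mind the look-alikes: they are no part of the job. Of the things shaped like the tongs, the steel one is meant. What is shaped like the long_toggle but blue is not meant.

How it is judged:
By the outcome, as a careful person would: the job done as asked, in the order asked, and still so for the second after the job is handed in, while the arm keeps its last pose, push and grip.
It also fails if it takes over 45 s, if anything falls off the work surface, if the arm or the gripper's body presses on something with over 40 N, if the wrist force passes 120 N, or if a joint passes its speed limit or range.

## Working session

There is one attempt and no reset: what is moved stays moved. The work goes in short steps, each a Python script; the robot and the scene stay as the last script left them, time stands still between calls to the robot, and variables do not carry over. Pictures are saved under pics/ and viewed, at most 10 in all, crops included, and the job is handed in when it is done.

```bash
mkdir -p pics; ls; python3 - <<'E'
from rig import arm
import cv2,numpy as np
for n in("top","side"):
    im=arm.snapshot(n); cv2.imwrite(f"pics/{n}0.png",im[:,:,::-1])
    c=arm.get_calibration(n); print(n,np.round(c["intrinsics"],1).tolist(),np.round(c["cam_to_world"],3).tolist())
print(arm.grip_depth,arm.current_t(),arm.current_width())
print(np.round(arm.current_tool_rot(),3).tolist())
E
```

```text
pics
top [[540.9, 0.0, 311.8], [0.0, 540.9, 229.5], [0.0, 0.0, 1.0]] [[-0.024, -0.989, 0.145, 0.429], [-1.0, 0.024, 0.001, 0.019], [-0.005, -0.144, -0.989, 1.084], [0.0, 0.0, 0.0, 1.0]]
side [[486.1, 0.0, 320.5], [0.0, 486.1, 235.7], [0.0, 0.0, 1.0]] [[-0.969, -0.175, 0.176, 0.39], [-0.248, 0.664, -0.705, 0.74], [0.007, -0.727, -0.687, 0.779], [0.0, 0.0, 0.0, 1.0]]
0.0188 0.1 0.09132039886404247
[[-0.955, 0.296, -0.0], [0.296, 0.955, -0.001], [0.0, -0.001, -1.0]]
```

View pics/top0.png

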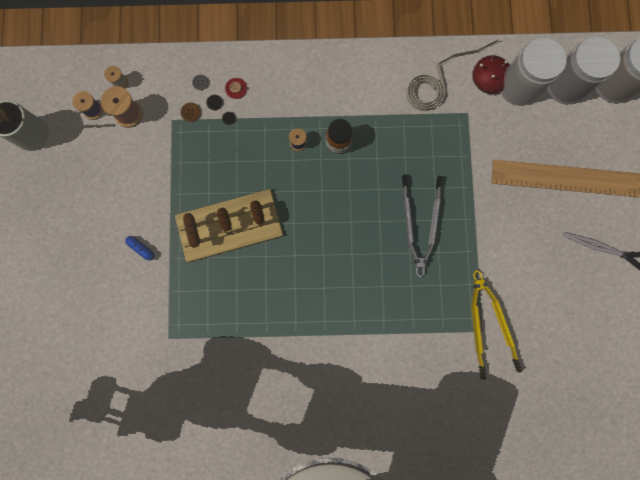

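View pics/side0.png

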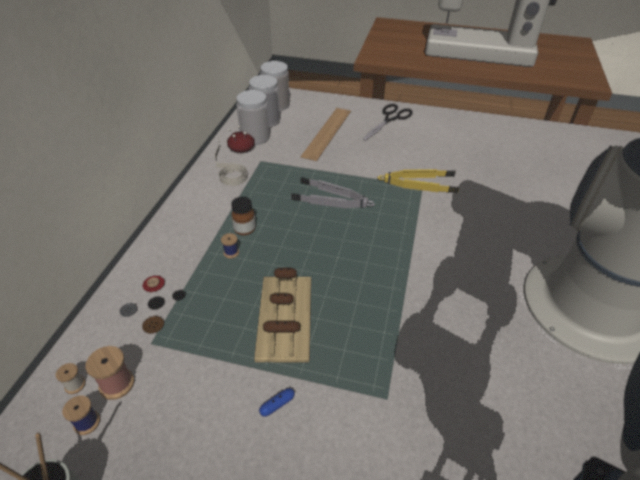

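The top view shows these candidates, by pixel:
- **Tongs:** the steel pair has its loop at (421,270) and jaws at (406,181) and (439,181). The yellow pair at (492,325) is a look-alike.
- **Toggles:** the long one is at (191,230), at the left end of the rack. The short ones are at (224,219) and (257,212), and the blue look-alike is at (139,248).
- **Loose items:** spool (298,139) and jar (339,136).

In the side view the tongs are near (335,195) and the long toggle is at (282,327). I choose the steel tongs and the leftmost dark toggle, and will segment both in the two views next.

```bash
cat > h.py <<'E'
import cv2,numpy as np
from rig import arm
def cal(n):
    c=arm.get_calibration(n); return np.array(c["intrinsics"]),np.array(c["cam_to_world"])
def ray(n,uv):
    K,T=cal(n); d=T[:3,:3]@np.linalg.solve(K,[uv[0],uv[1],1.]); return T[:3,3],d
def plane(n,uv,z):
    o,d=ray(n,uv); return o+d*(z-o[2])/d[2]
def tri(a,b):
    (o,d),(p,e)=ray("top",a),ray("side",b)
    s=np.linalg.lstsq(np.c_[d,-e],p-o,rcond=None)[0]; A,B=o+d*s[0],p+e*s[1]
    return (A+B)/2,np.linalg.norm(A-B)
def proj(n,P):
    K,T=cal(n); q=K@(T[:3,:3].T@(np.asarray(P)-T[:3,3])); return q[:2]/q[2]
def blobs(mask,roi,amin):
    x0,y0,x1,y1=roi; m=np.zeros(mask.shape,np.uint8); m[y0:y1,x0:x1]=mask[y0:y1,x0:x1]
    n,l,s,c=cv2.connectedComponentsWithStats(m)
    out=[]
    for i in range(1,n):
        if s[i,4]<amin: continue
        pts=np.argwhere(l==i)[:,::-1].astype(np.float32)
        out.append((c[i],int(s[i,4]),s[i,:4].tolist(),cv2.minAreaRect(pts),pts))
    return out
def hsv(im): return cv2.cvtColor(im,cv2.COLOR_RGB2HSV).astype(int)
def brown(im):
    h=hsv(im); return ((im[...,0].astype(int)-im[...,2]>8)&(h[...,2]<105)).astype(np.uint8)
def dark(im): return (im.max(2)<48).astype(np.uint8)
def steel(im):
    h=hsv(im); return ((h[...,1]<45)&(h[...,2]>70)).astype(np.uint8)
E
python3 - <<'E'
from h import *
R={"top":((395,165,450,285),(175,190,285,260)),"side":((285,170,380,215),(250,262,320,345))}
for n in R:
    im=cv2.imread(f"pics/{n}0.png")[:,:,::-1].copy()
    for nm,m,r,a in(("dark",dark,R[n][0],12),("steel",steel,R[n][0],12),("brown",brown,R[n][1],40)):
        for b in blobs(m(im),r,a): print(n,nm,np.round(b[0],1),b[1],b[2],np.round(b[3][1],1),round(b[3][2]))
t=cv2.imread("pics/top0.png"); s=cv2.imread("pics/side0.png")
A=cv2.resize(t[165:285,390:460],None,fx=4,fy=4,interpolation=2)
B=cv2.resize(t[180:270,170:290],None,fx=4,fy=4,interpolation=2)
C=cv2.resize(s[165:225,280:400],None,fx=4,fy=4,interpolation=2)
D=np.zeros((600,760,3),np.uint8);D[:480,:280]=A;D[:360,280:760]=B;D[360:600,280:760]=C
cv2.imwrite("pics/crop0.png",D)
E
```

```text
top dark [406.4 180.6] 89 [402, 175, 9, 13] [12.  8.] 90
top dark [439.9 181.2] 69 [436, 176, 9, 12] [ 7.1 11.5] 7
top dark [411.5 205. ] 76 [408, 189, 7, 30] [29.4  3.9] 80
top dark [442.4 201.7] 12 [441, 198, 3, 8] [1.8 7.1] 8
top dark [414.9 234.6] 67 [413, 222, 6, 29] [28.3  3.6] 85
top steel [422.  226.2] 5368 [395, 165, 55, 120] [119.  54.] 90
top brown [228.7 223.5] 1994 [181, 190, 102, 70] [48.1 97.4] 75
side dark [304.4 180.7] 23 [302, 179, 6, 5] [4. 5.] 90
side dark [295.7 196.7] 19 [292, 195, 7, 5] [4. 6.] 90
side steel [332.8 192.1] 4131 [285, 170, 95, 45] [94. 44.] 0
side brown [284.2 273.7] 266 [263, 268, 36, 14] [35. 13.] 0
side brown [281.7 298.5] 270 [270, 292, 25, 17] [15.5 23.3] 74
side brown [310. 318.] 45 [310, 296, 1, 45] [44.  0.] -90
side brown [281.4 326.5] 437 [263, 320, 38, 18] [16.7 37.3] 83
```

View pics/crop0.png

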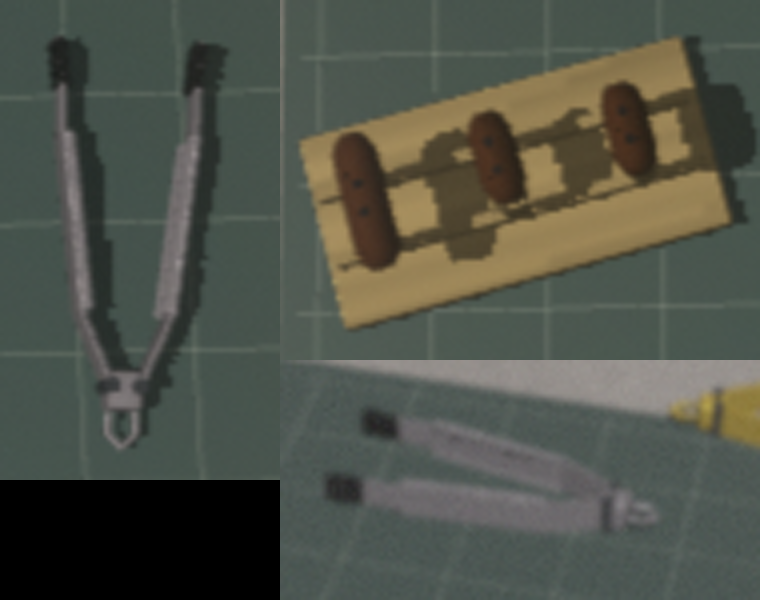

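The crop confirms the choice. The steel tongs have black pads at about (405,181) and (439,182) and a loop tip at about (420.5,276.5), with shadows on their right side. The leftmost toggle is clearly the longest. I'll tighten the masks to leave out the shadows and triangulate.

```bash
cat >> h.py <<'E'
def brown(im):
    h=hsv(im); return ((h[...,0]<12)&(h[...,1]>70)&(h[...,2]<130)).astype(np.uint8)
def dark(im):
    i=im.astype(int); return ((im.max(2)<60)&(i[...,1]-i[...,0]<7)).astype(np.uint8)
def steel(im):
    i=im.astype(int); return ((im.max(2)>75)&(i[...,1]-i[...,0]<6)).astype(np.uint8)
E
python3 - <<'E'
from h import *
R={"top":((395,165,450,285),(175,190,285,262)),"side":((285,170,380,215),(250,262,308,345))}
B={}
for n in R:
    im=cv2.imread(f"pics/{n}0.png")[:,:,::-1].copy()
    for nm,m,r,a in(("dark",dark,R[n][0],12),("steel",steel,R[n][0],12),("brown",brown,R[n][1],40)):
        B[n,nm]=blobs(m(im),r,a)
        for b in B[n,nm]: print(n,nm,np.round(b[0],1),b[1],b[2],np.round(b[3][0],1),np.round(b[3][1],1),round(b[3][2]))
# toggles triangulated: rect centres, sorted by image position
T=sorted(B["top","brown"],key=lambda b:b[0][0]); S=sorted(B["side","brown"],key=lambda b:-b[0][1])
for a,b in zip(T,S):
    P,e=tri(a[3][0],b[3][0]); v=cv2.fitLine(a[4],cv2.DIST_L2,0,.01,.01).ravel()
    c=np.array(a[3][0]); q=[plane("top",c+k*v[:2]*10,.062) for k in(-1,1)]
    L=max(a[3][1]); d=q[1]-q[0]; print("toggle",np.round(P,4),"err",round(e,4),"yaw",np.degrees(np.arctan2(d[1],d[0])),"len",L*np.linalg.norm(d)/20, "on plane",np.round(plane("top",c,.062),4))
E
```

```text
top dark [405.9 182.8] 87 [402, 174, 9, 25] [406.6 186. ] [24.4  7.2] 84
top dark [440.6 194.2] 178 [436, 176, 10, 49] [439.8 200. ] [ 8.7 48. ] 2
top dark [412.4 218.9] 25 [411, 212, 5, 15] [413.  218.8] [14.   3.6] 84
top dark [436.8 237.3] 71 [433, 226, 8, 22] [437.4 236.9] [ 4.8 21.6] 12
top dark [416.3 250. ] 28 [413, 241, 10, 17] [416.4 249.8] [17.9  3.6] 63
top dark [428.1 260.7] 27 [426, 255, 6, 12] [428.5 260.9] [ 3.8 11.3] 23
top steel [420.9 229.2] 838 [403, 186, 37, 92] [420.1 231.7] [36.2 90.5] 2
top brown [189.3 228.9] 109 [185, 214, 11, 32] [189.6 229.5] [31.4  6.6] 80
side dark [304.4 180.7] 41 [301, 178, 8, 6] [304.5 180.5] [5. 7.] 90
side dark [295.5 196.7] 47 [292, 194, 8, 7] [295.5 197. ] [6. 7.] 90
side steel [357.3 173. ] 350 [317, 170, 63, 11] [348. 175.] [10. 62.] 90
side steel [335.9 196. ] 1157 [300, 179, 75, 30] [337.6 194.7] [74.5 25.1] 7
side brown [285.1 272.6] 125 [275, 268, 21, 10] [285.1 272.9] [ 8.8 20.1] 84
side brown [281.3 298.6] 124 [271, 294, 21, 9] [281. 298.] [ 8. 20.] 90
side brown [280.5 326.2] 233 [264, 322, 35, 10] [281.  326.5] [34.  9.] 0
toggle [0.5832 0.2535 0.0649] err 0.0014 yaw -169.20846738766548 len 0.06104413531059211 on plane [0.5843 0.2542 0.062 ]
```

```bash
python3 - <<'E'
from h import *
im=cv2.imread("pics/top0.png")[:,:,::-1].copy(); h=hsv(im)
for r in(222,234): print([ (c,im[r,c].tolist(),h[r,c,:2].tolist()) for c in range(180,206,1)])
print([(c,im[180,c].tolist()) for c in range(400,414)])
print([(c,im[182,c].tolist()) for c in range(434,447)])
s=cv2.imread("pics/side0.png")[:,:,::-1].copy()
print([(r,s[r,282].tolist(),hsv(s)[r,282,:2].tolist()) for r in range(317,337)])
E
```

```text
[(180, [166, 143, 96], [20, 108]), (181, [166, 143, 96], [20, 108]), (182, [163, 140, 93], [20, 110]), (183, [132, 109, 74], [18, 112]), (184, [94, 71, 50], [14, 119]), (185, [80, 55, 39], [12, 131]), (186, [79, 54, 39], [11, 129]), (187, [79, 54, 39], [11, 129]), (188, [77, 53, 38], [12, 129]), (189, [72, 50, 36], [12, 128]), (190, [67, 49, 36], [13, 118]), (191, [61, 45, 35], [12, 109]), (192, [55, 43, 34], [13, 97]), (193, [50, 40, 32], [13, 92]), (194, [50, 42, 34], [15, 82]), (195, [74, 62, 43], [18, 107]), (196, [123, 105, 71], [20, 108]), (197, [135, 116, 78], [20, 108]), (198, [109, 93, 64], [19, 105]), (199, [87, 76, 53], [20, 100]), (200, [82, 71, 50], [20, 100]), (201, [80, 69, 50], [19, 96]), (202, [78, 67, 48], [19, 98]), (203, [76, 66, 47], [20, 97]), (204, [75, 66, 46], [21, 99]), (205, [76, 66, 47], [20, 97])]
[(180, [154, 134, 92], [20, 103]), (181, [157, 136, 91], [20, 107]), (182, [159, 136, 91], [20, 109]), (183, [160, 136, 91], [20, 110]), (184, [160, 137, 92], [20, 108]), (185, [156, 134, 89], [20, 110]), (186, [121, 99, 67], [18, 114]), (187, [88, 65, 47], [13,
[... 1111 characters left out ...]
 51, 46]), (445, [58, 69, 62]), (446, [67, 80, 72])]
[(317, [158, 142, 109], [20, 79]), (318, [156, 138, 105], [19, 83]), (319, [144, 128, 97], [20, 83]), (320, [113, 98, 74], [18, 88]), (321, [83, 68, 54], [14, 89]), (322, [75, 56, 46], [10, 99]), (323, [72, 49, 40], [8, 113]), (324, [82, 58, 47], [9, 109]), (325, [80, 55, 43], [10, 118]), (326, [85, 62, 49], [11, 108]), (327, [82, 59, 46], [11, 112]), (328, [81, 59, 44], [12, 116]), (329, [78, 55, 44], [10, 111]), (330, [73, 54, 41], [12, 112]), (331, [76, 59, 50], [10, 87]), (332, [102, 87, 67], [17, 88]), (333, [136, 122, 94], [20, 79]), (334, [156, 140, 107], [20, 80]), (335, [163, 145, 111], [20, 81]), (336, [159, 141, 108], [19, 82])]
```

```bash
cat >> h.py <<'E'
def brown(im):
    h=hsv(im); return ((h[...,0]<16)&(h[...,1]>70)&(h[...,2]<105)).astype(np.uint8)
def dark(im):
    i=im.astype(int); return ((im.max(2)<56)&(i[...,1]-i[...,0]<5)).astype(np.uint8)
E
python3 - <<'E'
from h import *
R={"top":((395,165,450,192),(175,190,285,262)),"side":((285,170,315,205),(250,262,308,345))}
B={}
for n in R:
    im=cv2.imread(f"pics/{n}0.png")[:,:,::-1].copy()
    for nm,m,r,a in(("dark",dark,R[n][0],20),("brown",brown,R[n][1],60)):
        B[n,nm]=blobs(m(im),r,a)
        for b in B[n,nm]: print(n,nm,np.round(b[0],1),b[1],b[2],np.round(b[3][0],1),np.round(b[3][1],1),round(b[3][2]))
    if n=="top":
        s=steel(im)
        b=max(blobs(s,(395,165,450,285),100),key=lambda b:b[1]); p=b[4]
        for r in range(192,280,8):
            q=np.sort(p[p[:,1]==r,0]);
            if len(q):
                k=np.argmax(np.diff(q)) if len(q)>1 else 0; print(r,q[0],q[k],q[min(k+1,len(q)-1)],q[-1])
        print("steel rows",p[:,1].min(),p[:,1].max(), "tip",p[p[:,1]>=p[:,1].max()-2].mean(0))
T=sorted(B["top","brown"],key=lambda b:b[0][0]); S=sorted(B["side","brown"],key=lambda b:-b[0][1])
for a,b in zip(T,S):
    P,e=tri(a[3][0],b[3][0]); v=cv2.fitLine(a[4],cv2.DIST_L2,0,.01,.01).ravel()
    c=np.array(a[3][0]); q=[plane("top",c+k*v[:2]*10,.062) for k in(-1,1)]
    L=max(a[3][1]); d=q[1]-q[0]; print("toggle",np.round(P,4),"err",round(e,4),"yaw",np.degrees(np.arctan2(d[1],d[0])),"len",L*np.linalg.norm(d)/20, "on plane",np.round(plane("top",c,.062),4),np.round(plane("side",b[3][0],.062),4))
for a,b in zip(sorted(B["top","dark"],key=lambda b:b[0][0]),sorted(B["side","dark"],key=lambda b:-b[0][1])):
    P,e=tri(a[0],b[0]); print("pad",np.round(P,4),round(e,4),np.round(plane("top",a[0],.012),4),np.round(plane("side",b[0],.012),4))
E
```

```text
top dark [404.8 179.8] 44 [403, 174, 5, 13] [405. 180.] [12.  4.] 90
top dark [439.  181.5] 49 [436, 176, 6, 12] [438.5 181.5] [11.  5.] 90
top brown [256.  211.8] 177 [251, 201, 12, 23] [256.2 211.8] [22.6  9.7] 76
top brown [223.  219.1] 185 [217, 209, 13, 22] [223.2 219.3] [22.1  9.6] 74
top brown [190.6 230. ] 306 [184, 214, 15, 33] [190.6 229.9] [33.5 10.4] 76
192 404.0 406.0 437.0 439.0
200 403.0 408.0 436.0 439.0
208 404.0 409.0 433.0 438.0
216 405.0 410.0 432.0 437.0
224 406.0 411.0 431.0 436.0
232 407.0 411.0 430.0 435.0
240 408.0 412.0 429.0 434.0
248 410.0 413.0 429.0 431.0
256 413.0 416.0 425.0 427.0
264 415.0 415.0 416.0 425.0
272 416.0 417.0 423.0 424.0
steel rows 186.0 277.0 tip [419.54544 275.54544]
side dark [304.5 180.7] 35 [301, 178, 8, 6] [304.5 180.5] [5. 7.] 90
side dark [295.4 196.8] 40 [292, 194, 8, 6] [295.5 196.5] [5. 7.] 90
side brown [285.1 273. ] 181 [275, 268, 21, 11] [285. 273.] [10. 20.] 90
side brown [281.2 298.4] 206 [270, 293, 23, 11] [281. 298.] [10. 22.] 90
side brown [281.1 326.2] 358 [263, 321, 37, 12] [281.  326.5] [11. 36.] 90
toggle [0.5832 0.2521 0.063 ] err 0.0004 yaw -166.08999115882187 len 0.06515020700187588 on plane [0.5835 0.2524 0.062 ] [0.5833 0.2515 0.062 ]
toggle [0.6026 0.1898 0.063 ] err 0.0006 yaw -164.6194445681607 len 0.0432018176919063 on plane [0.6025 0.1899 0.062 ] [0.6032 0.189  0.062 ]
toggle [0.6152 0.1265 0.0622] err 0.0005 yaw -167.39649859367734 len 0.044103474956100445 on plane [0.6155 0.1266 0.062 ] [0.615  0.1263 0.062 ]
pad [ 0.6832 -0.1705  0.0105] 0.0005 [ 0.6831 -0.1702  0.012 ] [ 0.6824 -0.1688  0.012 ]
pad [ 0.6783 -0.2393  0.012 ] 0.0006 [ 0.678  -0.2393  0.012 ] [ 0.6786 -0.2393  0.012 ]
```

```bash
cat >> h.py <<'E'
def pose(yaw):
    c,s=np.cos(yaw),np.sin(yaw); y=np.array([-s,c,0]); z=np.array([0,0,-1.]); return np.c_[np.cross(y,z),y,z]
E
python3 - <<'E'
from h import *
pm=(np.array([.6831,-.1702])+np.array([.678,-.2393]))/2
tip=plane("top",(420.2,277.3),.012)[:2]
d=pm-tip; print("tip-jaw dist (exp .197)",np.linalg.norm(d)); yaw=np.arctan2(d[1],d[0]); u=d/np.linalg.norm(d)
o=pm-.08*u; print("yaw",np.degrees(yaw),"origin",o)
print("width chk", [np.round(plane("top",(x,216),.012),3).tolist() for x in(404.5,437.5)])
R=pose(yaw)
for z in(.12,.004): print(arm.solve_ik([*o,z],R))
arm.move_to([*o,.12],R); arm.move_l([*o,.04],R); arm.move_l([*o,.004],R,feed=.05)
print(arm.current_force())
arm.grip(.048); print(arm.current_width(),arm.current_grasp_force(),arm.current_force(),arm.current_t())
arm.move_l([*o,.06],R,feed=.06); arm.move_l([*o,.15],R,feed=.12)
print(arm.current_width(),arm.current_grasp_force(),arm.current_force(),arm.current_t())
a,b=arm.snapshot("top"),arm.snapshot("side"); cv2.imwrite("pics/t1.png",a[:,:,::-1]);cv2.imwrite("pics/s1.png",b[:,:,::-1])
D=np.hstack([cv2.resize(a[100:340,360:560],(400,480)),cv2.resize(b[60:240,250:400],(400,480))]); cv2.imwrite("pics/c1.png",D[:,:,::-1])
E
```

```text
tip-jaw dist (exp .197) 0.1957325939038214
yaw -3.986835239149565 origin [ 0.6007436  -0.19918782]
width chk [[0.609, -0.166, 0.012], [0.607, -0.232, 0.012]]
[-2.37473996e+01  3.44623620e+01  8.18349223e+01 -2.54444375e-14
  6.37027156e+01 -1.09760564e+02]
[-2.37473996e+01  4.31556420e+01  8.62977545e+01 -2.54444375e-14
  5.05466035e+01 -1.09760564e+02]
[ 0.14767565 -0.4200739   0.16206684]
0.04773612618127732 5.841269418597221 [0.20928467 0.95210279 2.39297267] 5.6083
0.04787169541205593 4.690684676170349 [-0.64799534  0.31113188 -0.60469909] 7.5917
```

View pics/c1.png

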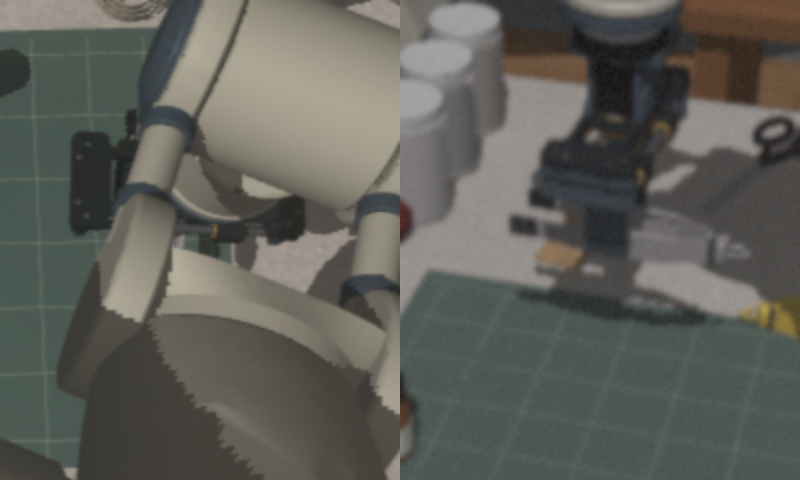

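The tongs are held level in the hand. The near pad is at crop (523,225), about 0.6 N of weight reads at the wrist, and nothing has slipped. Next I hover beside the long toggle and check the jaws against it.

```bash
python3 - <<'E'
from h import *
tog=np.array([.5834,.2521]); yaw=np.radians(14.1); u=np.array([np.cos(yaw),np.sin(yaw)])
o=tog-.08*u; R=pose(yaw)
arm.move_l([*o,.15],R,feed=.13)
arm.move_l([*o,.115],R,feed=.1); arm.sleep(.3)
print(arm.current_ee_pos(),arm.current_width(),arm.current_grasp_force(),arm.current_force(),arm.current_t())
a,b=arm.snapshot("top"),arm.snapshot("side"); cv2.imwrite("pics/t2.png",a[:,:,::-1]);cv2.imwrite("pics/s2.png",b[:,:,::-1])
D=np.hstack([cv2.resize(a[150:300,140:265],(400,480)),cv2.resize(b[220:370,225:350],(400,480))]); cv2.imwrite("pics/c2.png",D[:,:,::-1])
v=np.array([-u[1],u[0]])
for s in(1,-1): 
    P=[*(tog+s*.024*v),.123]; print("expected pad px",np.round(proj("top",P),1),np.round(proj("side",P),1))
E
```

```text
[0.50607967 0.23269346 0.11548722] 0.04835277498553135 4.690704122185707 [-0.21591277  0.42131893 -0.69792738] 12.0417
expected pad px [170.1 228.6] [278.1 316.7]
expected pad px [196.  221.5] [280.  294.5]
```

View pics/c2.png

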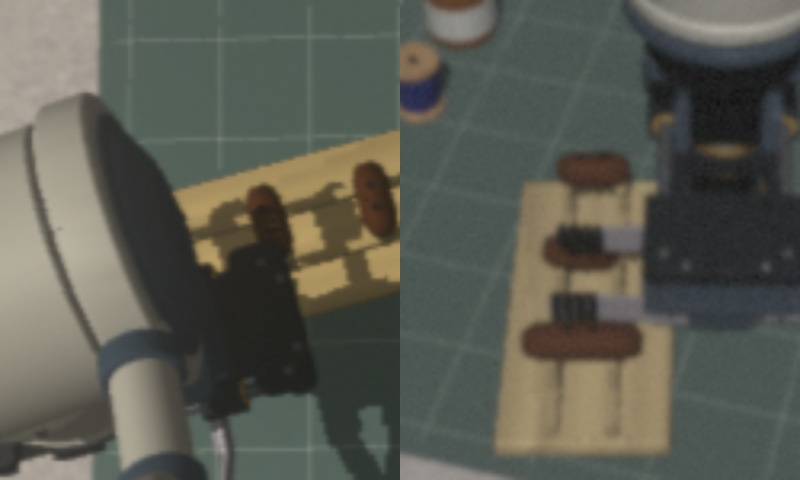

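The pads sit at side-view pixels (279.7,316) and (280.9,294.1), against (278.1,316.7) and (280,294.5) expected. The jaws are about 2 mm short along the toggle and well centred across it. I'll correct that, descend and squeeze.

```bash
python3 - <<'E'
from h import *
tog=np.array([.5834,.2521]); yaw=np.radians(14.1); u=np.array([np.cos(yaw),np.sin(yaw)])
o=tog-.0782*u; R=pose(yaw)
arm.move_l([*o,.0545],R,feed=.06)
print(arm.current_ee_pos(),arm.current_force(),arm.current_width(),arm.current_t())
b=arm.snapshot("side"); 
arm.grip(.030); arm.sleep(.3)
print(arm.current_width(),arm.current_grasp_force(),arm.current_force(),arm.current_t())
c=arm.snapshot("side"); cv2.imwrite("pics/s3.png",c[:,:,::-1])
D=np.hstack([cv2.resize(x[220:370,225:350],(400,480)) for x in(b,c)]); cv2.imwrite("pics/c3.png",D[:,:,::-1])
E
```

```text
[0.50780432 0.23313736 0.05484395] [ 0.66354525  0.82666632 -0.34129861] 0.04813193659328253 13.3
0.03812889959702344 30.00653386116028 [-1.20593157  0.74959154  4.22850537] 13.9667
```

View pics/c3.png

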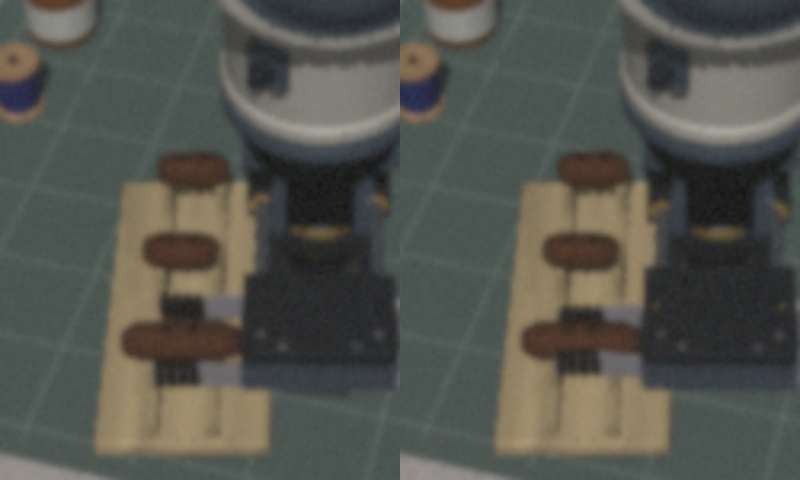

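Both pads are closed on the toggle's middle (crop (580,340), pads at x≈579), and the width of 38 mm matches a closed grip. Lifting straight up 10 cm.

```bash
python3 - <<'E'
from h import *
p=arm.current_ee_pos(); R=pose(np.radians(14.1)); o=np.array([.5834,.2521])-.0782*np.array([np.cos(np.radians(14.1)),np.sin(np.radians(14.1))])
arm.move_l([*o,.07],R,feed=.03); arm.move_l([*o,.1555],R,feed=.06); arm.sleep(.4)
print(arm.current_ee_pos(),arm.current_width(),arm.current_grasp_force(),arm.current_force(),arm.current_t())
a,c=arm.snapshot("top"),arm.snapshot("side"); cv2.imwrite("pics/s4.png",c[:,:,::-1]); cv2.imwrite("pics/t4.png",a[:,:,::-1])
D=np.hstack([cv2.resize(a[100:290,150:308],(400,480)),cv2.resize(c[200:370,210:352],(400,480))]); cv2.imwrite("pics/c4.png",D[:,:,::-1])
for n,im in(("top",a),("side",c)):
    for b in blobs(brown(im),(175,190,285,262) if n=="top" else (250,220,308,345),40): print(n,np.round(b[3][0],1),b[2])
print("expect side",proj("side",[.5834,.2521,.163]))
for s in(-.034,.034): print(np.round(proj("side",[.5834+s*.97,.2521+s*.244,.163]),1))
E
```

```text
[0.50756414 0.23305121 0.15545476] 0.038321530769577464 29.997393786907196 [-0.69649647 -0.24909413 -0.61347026] 16.6583
top [256. 212.] [250, 201, 13, 23]
top [223.2 217. ] [218, 209, 12, 16]
side [284.9 272.6] [275, 268, 21, 11]
side [277.9 288.1] [259, 283, 39, 13]
expect side [277.78883791 290.12382237]
[298.4 290.3]
[257.2 290. ]
```

View pics/c4.png

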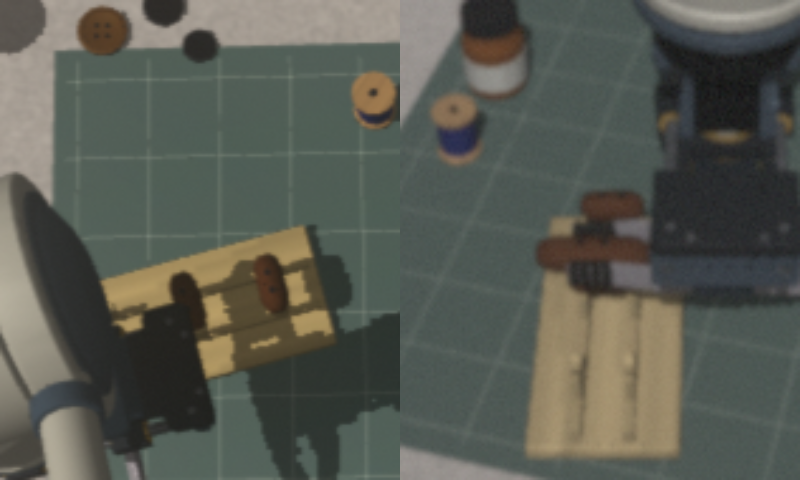

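The toggle is up in the tongs at side pixel (278,288), against (278,290) expected. It is level and its saddles are empty. The short toggles, spool and jar have not moved, so I'm handing in.

```bash
python3 -c "
from rig import arm
print(arm.current_width(),arm.current_grasp_force(),arm.current_t()); print(arm.sign_off())"
```

```text
0.03836503381712762 29.997479617595673 16.7583
the job is handed in; nothing more can be done
None
```

The long toggle is held level in the steel tongs about 10 cm above its saddles, with the short toggles, spool and jar left where they were, and the job was handed in at 16.8 s.

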